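Scatter ore chips and hold the light-box hood for their photograph

TASK

Pick up the shaker by its blue handle and shake all six ore chips out over the black photo tray, evenly: at least two on each side of the yellow line, none on top of another, without touching the chips with the fingers. Stand the empty shaker back upright on the bench and let go of it, then lift the light box's hood by its red handle to 35 degrees, so that its mirror throws light across the chips, and finish while still holding it there: it falls shut if let go. Leave the other things on the bench where they are.

Things in the scene. Friction and masses are not known exactly. Their poses are not given: they have to be found in the camera images.
- shaker: steel sample shaker, loose, 0.18 to 0.26 kg, left or right of the tray: a flat pan 85 mm (x) by 125 mm (y), sheet 3 mm thick, side walls 22 mm, back wall (+x side) 30 mm tall, a 16 mm tall rib along x in the middle makes two lanes; blue handle above. Origin: centre of the pan's underside; x from the open side to the back, z up.
- shaker_grip (a point): place to grip on the shaker's blue handle, 75 mm above the pan's underside, 5 mm behind its centre: a flat bar along the shaker's x, 14 mm wide (y), 22 mm tall, 90 mm long (40 mm from here to its front end, 50 mm to its back end, where a 14 mm wide post carries it). Axes as the shaker's.
- shaker_lip (a point): middle of the shaker's open edge (its -x side, roughly towards the robot at the start), which has no lip. Dip this edge and the chips slide out over it: they begin to move on a slope of 18 to 26 degrees and all leave at 40. Axes as the shaker's.
- chip0: orange-brown ore chip, 18 x 16 x 14 mm (x, y, z), about 11 g, one of six alike; three lie in each lane of the shaker. Origin: its centre.
- chip1: orange-brown ore chip, 18 x 16 x 14 mm (x, y, z), about 11 g, one of six alike; three lie in each lane of the shaker. Origin: its centre.
- chip2: orange-brown ore chip, 18 x 16 x 14 mm (x, y, z), about 11 g, one of six alike; three lie in each lane of the shaker. Origin: its centre.
- chip3: orange-brown ore chip, 18 x 16 x 14 mm (x, y, z), about 11 g, one of six alike; three lie in each lane of the shaker. Origin: its centre.
- chip4: orange-brown ore chip, 18 x 16 x 14 mm (x, y, z), about 11 g, one of six alike; three lie in each lane of the shaker. Origin: its centre.
- chip5: orange-brown ore chip, 18 x 16 x 14 mm (x, y, z), about 11 g, one of six alike; three lie in each lane of the shaker. Origin: its centre.
- tray: black photo tray, fixed, 160 mm (x) by 210 mm (y) outside, walls 5 mm thick and 32 mm tall, its inner floor 10 mm above the bench. A yellow line along x at y = 0 divides it into a left half (y above 0) and a right half (y below 0). Origin: centre of the underside; z up.
- lightbox: white light box, fixed, 170 mm (x) by 200 mm (y), 70 mm tall, behind the tray as the robot sees it; its grey lid, the hood, has a mirror underneath. Origin: centre of the underside, axes: x away from the tray, y along the hinge, z up.
- hood_handle (a point): middle of the hood's red round handle bar: 11 mm thick, 100 mm long along the light box's y, 35 mm above the top of the lid and 30 mm from its free edge (the edge towards the tray). It turns with the lid; when shut it is 113 mm above the bench. Same axes as the light box when shut.
- hood_hinge (a point): middle of the hood's hinge line, which runs along the light box's y on its far (+x) top edge, 70 mm above the bench. The handle's centre is 140 mm nearer the robot and 43 mm higher when shut.
- hood (a joint): opening angle of the hood in rad: 0 shut, growing as the edge towards the tray rises (positive turn about the light box's +y); 0.61 is 35 degrees, stop at 1.4. Lid 170 x 200 x 8 mm, 0.17 to 0.35 kg, free hinge: it falls shut from any angle when let go (1 to 2 N at the handle hold it up).
- slidebox: bystander, loose: wooden slide box, 100 x 75 x 32 mm. Origin: centre of its underside.
- jar: bystander, loose: amber jar with black cap, 52 mm across, 85 mm tall. Origin: centre of its underside.
- blower: bystander, loose: blue bulb blower standing on its base, 60 mm across, 85 mm tall. Origin: centre of its underside.
- dish: bystander, loose: shallow glass dish, 90 mm across, 18 mm tall. Origin: centre of its underside.
- brush: bystander, loose: dust brush 160 mm long, lying flat. Origin: centre of its underside (handle end towards -x).
- rock: bystander, loose: grey rock specimen, 60 x 45 x 40 mm. Origin: centre of its underside.
Not all that is in view belongs to the job. What is shaped like the shaker but turquoise is not meant.

How it is judged:
On the way, in this order (a step that is already met when the one before it is completed fails the run):
1. the shaker is lifted with all six chips still in it (height (world z) of shaker above 0.03 m and distance between each of chip0, chip1, chip2, chip3, chip4, chip5 and shaker below 0.075 m), for 0.1 s.
2. all six chips lie in the tray, at least two on each side of the line, none stacked (x of chip0 in the frame of tray between -0.078 and 0.078 m and y of chip0 in the frame of tray between -0.103 and 0.103 m and z of chip0 in the frame of tray between 0.012 and 0.028 m and x of chip1 in the frame of tray between -0.078 and 0.078 m and y of chip1 in the frame of tray between -0.103 and 0.103 m and z of chip1 in the frame of tray between 0.012 and 0.028 m and x of chip2 in the frame of tray between -0.078 and 0.078 m and y of chip2 in the frame of tray between -0.103 and 0.103 m and z of chip2 in the frame of tray between 0.012 and 0.028 m and x of chip3 in the frame of tray between -0.078 and 0.078 m and y of chip3 in the frame of tray between -0.103 and 0.103 m and z of chip3 in the frame of tray between 0.012 and 0.028 m and x of chip4 in the frame of tray between -0.078 and 0.078 m and y of chip4 in the frame of tray between -0.103 and 0.103 m and z of chip4 in the frame of tray between 0.012 and 0.028 m and x of chip5 in the frame of tray between -0.078 and 0.078 m and y of chip5 in the frame of tray between -0.103 and 0.103 m and z of chip5 in the frame of tray between 0.012 and 0.028 m and (y of each of chip0, chip1 in the frame of tray below 0 m or y of each of chip0, chip2 in the frame of tray below 0 m or y of each of chip0, chip3 in the frame of tray below 0 m or y of each of chip0, chip4 in the frame of tray below 0 m or y of each of chip0, chip5 in the frame of tray below 0 m or y of each of chip1, chip2 in the frame of tray below 0 m or y of each of chip1, chip3 in the frame of tray below 0 m or y of each of chip1, chip4 in the frame of tray below 0 m or y of each of chip1, chip5 in the frame of tray below 0 m or y of each of chip2, chip3 in the frame of tray below 0 m or y of each of chip2, chip4 in the frame of tray below 0 m or y of each of chip2, chip5 in the frame of tray below 0 m or y of each of chip3, chip4 in the frame of tray below 0 m or y of each of chip3, chip5 in the frame of tray below 0 m or y of each of chip4, chip5 in the frame of tray below 0 m) and (y of each of chip0, chip1 in the frame of tray above 0 m or y of each of chip0, chip2 in the frame of tray above 0 m or y of each of chip0, chip3 in the frame of tray above 0 m or y of each of chip0, chip4 in the frame of tray above 0 m or y of each of chip0, chip5 in the frame of tray above 0 m or y of each of chip1, chip2 in the frame of tray above 0 m or y of each of chip1, chip3 in the frame of tray above 0 m or y of each of chip1, chip4 in the frame of tray above 0 m or y of each of chip1, chip5 in the frame of tray above 0 m or y of each of chip2, chip3 in the frame of tray above 0 m or y of each of chip2, chip4 in the frame of tray above 0 m or y of each of chip2, chip5 in the frame of tray above 0 m or y of each of chip3, chip4 in the frame of tray above 0 m or y of each of chip3, chip5 in the frame of tray above 0 m or y of each of chip4, chip5 in the frame of tray above 0 m)), for 0.2 s.
3. the shaker stands upright on the bench, let go (height (world z) of shaker between -0.004 and 0.006 m and angle between shaker's own z axis and vertical below 0.08 rad and contact force between the fingers and shaker below 0.1 N and linear speed of shaker below 0.03 m/s), for 0.2 s.
4. the hood is held at 35 degrees, within 5 (value of joint hood between 0.524 and 0.698 rad and velocity of joint hood between -0.1 and 0.1 rad/s and contact force between the fingers and lightbox above 0.3 N and contact force between shaker and lightbox below 0.1 N), for 0.2 s.
At the end, for the whole second after the job is handed in: The fingers hold the hood still at 35 degrees (30 to 40); all six chips lie in the tray, unstacked, at least two on each side of the yellow line; the shaker stands upright on the bench, released and not touching the light box (all of step 2 and all of step 3 and all of step 4); the arm keeps its last pose, push and grip.
It fails at once if a bystander is moved by more than 40 mm (distance of any of slidebox, jar, blower, dish, brush, rock from where it was at the start of the episode above 0.04 m).
It fails at once if the fingers touch a chip (contact force between the fingers and chip0 above 0.5 N or contact force between the fingers and chip1 above 0.5 N or contact force between the fingers and chip2 above 0.5 N or contact force between the fingers and chip3 above 0.5 N or contact force between the fingers and chip4 above 0.5 N or contact force between the fingers and chip5 above 0.5 N).
It also fails if it takes over 64 s, if anything falls off the work surface, if the arm or the gripper's body presses on something with over 40 N, if the wrist force passes 120 N, or if a joint passes its speed limit or range.

ROBOT

A 6-joint arm with a two-finger parallel gripper is mounted at the origin on the work surface. World frame = base frame: x ahead of the robot, y to its left, z up, the work surface at z = 0. Lengths are in m, angles in rad, forces in N, time in s.
With the tool pointing down it reaches from about 0.275 to 0.75 m from the base axis. Payload 10.2 kg.
Tool frame: the origin (TCP) lies midway between the tips of the shut fingers; the grasp point (between the pads) lies 19 mm behind it; z points along the fingers, y is the line along which they close (so a half turn about z gives the same grasp; the last joint's range is limited). The gripper opens to 85 mm and grips with 20 to 120 N. Pads are 22 mm wide; open, the fingers measure 114 mm over their backs; the gripper's body (76 mm by 85 mm) begins 54 mm behind the grasp point. The pads swing forward as they close: fully open they stand 13 mm farther back than shut.
Start: joints at [-1.37, 0.313, 1.498, -0, 1.331, -0.223], TCP at [0.216, -0.479, 0.231] pointing down, gripper open.
Joint ranges: [-2.94, 2.94], [-0.97, 2.17], [0.19, 2.56], [-1.23, 4.37], [0.02, 3.11], [-2.88, 2.88]. Speed limits (rad/s): [2.39, 2.39, 3.01, 3.14, 3.14, 3.14].

INTERFACE

Orientations are given as a unit quaternion [x, y, z, w].
In Python, from rig import status, cams, finish_job gives the robot as it stands.
- The arm moves only by the tool send_rows, never from a script. Its argument "steps" is a list of rows, each a list of 7 numbers: the shift along the tool's x, y, z normalised to -1 to 1, where 1 is 250 mm, then the turn, a rotation vector about the tool's x, y, z normalised to -1 to 1, where 1 is 180 degrees, then the opening, from 0 (shut) to 1 (fully open). A call has exactly 5 rows; each row is the pose to reach, as a shift and turn from the pose commanded when the call began, along the tool's axes at that moment, turning the shorter way round; what a row does not reach only later rows make up. A row lasts 1/10 s, in which the tool goes at most 50 mm and 8.59 degrees, less where a joint would pass 70% of its speed; a pose out of reach is approached as far as the arm can. A call with a number of a shift or a turn outside -1 to 1 is refused whole. A call with a gripper value outside its range is refused whole. The fingers move at their own pace and stop on an object; "grip_force" is the grip in N (left out, the last holds). Time passes only in rows, so rows that repeat a pose let the fingers close, or fill a call up. It gives the time, the measured TCP pose, the force, the opening and the grip force at its end, in the units of the state.
- status.state(): the state, without advancing time (a new reading comes with each control period).
- cams.camera(name): name is "scene" or "top" or "wrist"; returns the picture (420x560x3 uint8, red, green, blue); there is no depth.
- cams.calibration(name): a dict with "fov_y" (degrees; the focal length in pixels is half the picture's height over the tangent of half this angle, whatever the lens; pixels are square), "cx", "cy" (the principal point, pixels), "T" (4x4, takes a point from camera to world coordinates); the wrist camera has in their place "T_tool_cam" (4x4, takes a point from camera to tool coordinates, whose origin is the TCP and whose axes are the flange's). Camera axes: x right, y down, z forward; pixel columns grow to the right and rows downward; lengths in m; the calibration is good to about 2 mm. A picture is of the moment at which its call begins: read the wrist's pose just before it. calibration takes no time and is no camera call.
- finish_job(): hands the job in; it is judged then, once.
The state is a dict: "time_s": time; "qpos": joint angles; "joint_velocities": joint speeds; "tau": joint torques, N m; "tcp_pos": TCP position; "orientation": TCP orientation; "ft_force": force on the tool from outside, world axes, zero at the start; "moment": the same for the moment, N m; "gripper_width": finger opening in m; "grasp_force": force on a finger pad.
Only numpy, scipy, OpenCV 4.12 (cv2) and the standard library are available. Lean on these libraries where they do the work, as an engineer would, in place of code of your own. Each camera call takes 0.05 s, during which the arm holds its last target. There are 200 camera calls.

## Working session

There is one attempt and no reset: what is moved stays moved. The work goes in short steps, Python scripts to look and compute and a tool call to move; the robot and the scene stay as the last step left them, time stands still between calls to the robot, and variables do not carry over. Pictures are saved under pics/ and viewed, at most 13 in all, crops included, and the job is handed in when it is done.

Besides the shell and the picture viewer there is one more tool, called after "Emit:" as name(argument=value, ...), one argument or row to a line, values as JSON. send_rows: Moves the arm, as the interface text tells. Scaled input: -1 to 1 covers 250 mm each way for a shift and 180 degrees each way for a turn. Its arguments: {"type":"object","properties":{"steps":{"type":"array"},"grip_force":{"type":"number"}},"required":["steps"]}

```bash
mkdir -p pics; ls; python3 - <<'E'
from rig import status,cams
import cv2,numpy as np
s=status.state(); print(s)
for n in("scene","top","wrist"):
    print(n,cams.calibration(n))
a=cams.camera("scene");b=cams.camera("top")
cv2.imwrite("pics/scene0.png",a[:,:,::-1]);cv2.imwrite("pics/top0.png",b[:,:,::-1])
E
```

```text
pics
{'time_s': 0.0, 'qpos': array([-1.37043740e+00,  3.13480173e-01,  1.49846223e+00,  1.36775318e-05,
        1.33101970e+00, -2.23418379e-01]), 'joint_velocities': array([-1.00660847e-03,  2.91826338e-04,  7.63344431e-05,  9.32981134e-04,
        6.70138889e-04, -1.30807902e-03]), 'tau': array([-7.28671966e-04, -4.12259960e+01, -2.59746820e+01, -1.93790734e-04,
        4.05841667e-03,  1.30017384e-05]), 'tcp_pos': array([ 0.21581166, -0.47829607,  0.23071018]), 'orientation': array([ 9.77635576e-01,  2.10305045e-01,  1.45360555e-05, -6.84600885e-04]), 'ft_force': array([-0.43244   , -0.11433371,  0.22010455]), 'moment': array([0.00793172, 0.0236758 , 0.00718964]), 'grasp_force': 0.0, 'gripper_width': 0.08555843987566095}
scene {'fov_y': 45.10811019972126, 'cx': 291.90197735776974, 'cy': 204.67013249159973, 'T': array([[ 0.73283745,  0.40566857, -0.5462438 ,  1.20659654],
       [ 0.68000606, -0.40922998,  0.608377  , -0.78151582],
       [ 0.02326009, -0.81729054, -0.57575614,  0.82763765],
       [ 0.        ,  0.        ,  0.        ,  1.        ]])}
top {'fov_y': 57.89837454460266, 'cx': 275.31254480768524, 'cy': 209.57489898237395, 'T': array([[-0.02971212, -0.99002285,  0.13773869,  0.38458091],
       [-0.99941815,  0.03173365,  0.01250341,  0.00222962],
       [-0.01674961, -0.13728704, -0.99038968,  1.07871202],
       [ 0.        ,  0.        ,  0.        ,  1.        ]])}
wrist {'fov_y': 61.92589237216682, 'cx': 280.58379902568225, 'cy': 205.15817886918913, 'T_tool_cam': array([[-6.68842040e-04, -9.57451249e-01, -2.88594280e-01,
         7.34474987e-02],
       [ 9.99999765e-01, -5.96644250e-04, -3.38135946e-04,
         5.45376754e-04],
       [ 1.51560565e-04, -2.88594439e-01,  9.57451423e-01,
        -1.42497299e-01],
       [ 0.00000000e+00,  0.00000000e+00,  0.00000000e+00,
         1.00000000e+00]])}
```

View pics/scene0.png

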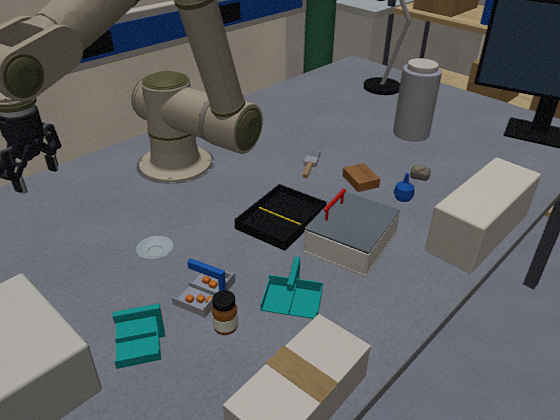

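View pics/top0.png

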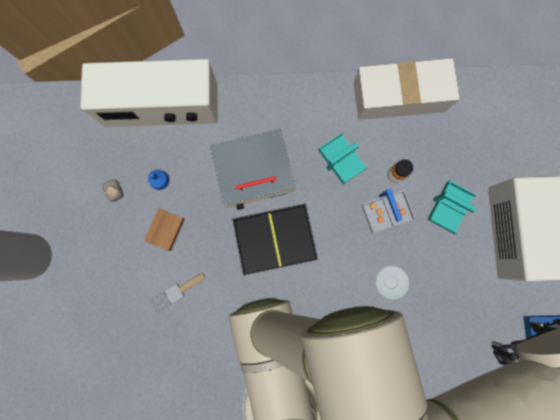

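The scene view shows the blue-handled shaker with orange chips at about (205,285). Turquoise lookalikes are at (140,335) and (293,290). In the top view the blue-handled shaker is at (388,210) and the turquoise ones are at (343,158) and (453,208). Only the grey pan with the blue bar and orange chips fits the description. The jar stands right next to it, at top (402,170). I'll confirm this in a crop.

```bash
cat > h.py <<'E'
import numpy as np,cv2
from rig import status,cams
from scipy.spatial.transform import Rotation as R
def cal(n,st=None):
    c=cams.calibration(n); f=210/np.tan(np.radians(c["fov_y"]/2))
    if n=="wrist":
        T=np.eye(4);T[:3,:3]=R.from_quat(st["orientation"]).as_matrix();T[:3,3]=st["tcp_pos"];T=T@c["T_tool_cam"]
    else:T=c["T"]
    return f,c["cx"],c["cy"],T
def ray(C,p):
    f,cx,cy,T=C; d=T[:3,:3]@np.array([(p[0]-cx)/f,(p[1]-cy)/f,1]); return T[:3,3],d/np.linalg.norm(d)
def plane(C,p,z):
    o,d=ray(C,p); return o+d*(z-o[2])/d[2]
def tri(C1,p1,C2,p2):
    (o,d),(q,e)=ray(C1,p1),ray(C2,p2)
    t=np.linalg.lstsq(np.c_[d,-e],q-o,rcond=None)[0]
    a,b=o+t[0]*d,q+t[1]*e; return (a+b)/2,np.linalg.norm(a-b)
def proj(C,X):
    f,cx,cy,T=C; v=T[:3,:3].T@(np.array(X)-T[:3,3]); return np.array([f*v[0]/v[2]+cx,f*v[1]/v[2]+cy])
def hsv(im): return cv2.cvtColor(im,cv2.COLOR_RGB2HSV)
def mask(im,lo,hi,roi=None):
    m=cv2.inRange(hsv(im),np.array(lo),np.array(hi))
    if roi: z=np.zeros_like(m);x0,y0,x1,y1=roi;z[y0:y1,x0:x1]=m[y0:y1,x0:x1];m=z
    return m
def big(m):
    c,_=cv2.findContours(m,cv2.RETR_EXTERNAL,cv2.CHAIN_APPROX_NONE); return max(c,key=cv2.contourArea) if c else None
E
python3 - <<'E'
from h import *
a=cv2.imread("pics/scene0.png")[:,:,::-1].copy();b=cv2.imread("pics/top0.png")[:,:,::-1].copy()
S,T=cal("scene"),cal("top")
def show(n,im,C,m,z):
    c=big(m); r=cv2.minAreaRect(c); print(n,cv2.contourArea(c),np.round(r[0],1),np.round(cv2.boxPoints(r),1).tolist(),"on z",z,np.round(plane(C,r[0],z),4))
    return r[0]
for n,lo,hi,rs,rt,z in [("blue",(100,120,50),(125,255,255),(160,240,260,300),(370,180,420,230),.075),
  ("red",(0,150,60),(8,255,255),(300,180,360,230),(220,165,290,200),.113),
  ("yellow",(22,120,80),(35,255,255),(240,190,320,240),(255,200,300,280),.010)]:
    p=show(n,a,S,mask(a,lo,hi,rs),z);q=show(n,b,T,mask(b,lo,hi,rt),z); print("  tri",tri(S,p,T,q))
ma=cv2.inRange(b,(0,0,0),(45,45,45)); z=np.zeros_like(ma); z[195:280,225:325]=ma[195:280,225:325]
c=big(cv2.morphologyEx(z,cv2.MORPH_CLOSE,np.ones((5,5))));r=cv2.minAreaRect(c)
print("tray",[np.round(plane(T,p,.032),4)[:2].tolist() for p in cv2.boxPoints(r)],np.round(plane(T,r[0],.032),3))
A=cv2.resize(a[235:345,160:260],None,fx=4,fy=4,interpolation=3);B=cv2.resize(b[150:240,350:440],None,fx=4.4,fy=4.889,interpolation=3)
B=cv2.resize(b[150:250,350:440],(396,440),interpolation=3)
cv2.imwrite("pics/crop.png",np.clip(np.hstack([A,B])[:,:,::-1]*1.3,0,255).astype(np.uint8))
E
```

```text
blue 412.5 [209.1 270.9] [[184.5, 264.70001220703125], [195.8000030517578, 249.3000030517578], [233.6999969482422, 277.1000061035156], [222.39999389648438, 292.5]] on z 0.075 [ 0.5346 -0.2955  0.075 ]
blue 167.0 [391.5 205.5] [[378.79998779296875, 193.60000610351562], [389.6000061035156, 188.1999969482422], [404.20001220703125, 217.39999389648438], [393.3999938964844, 222.8000030517578]] on z 0.075 [ 0.5252 -0.2943  0.075 ]
  tri (array([ 0.52773074, -0.29380929,  0.06966017]), np.float64(0.005451698517018903))
red 90.5 [334.4 203.5] [[319.5, 213.3000030517578], [342.20001220703125, 187.5], [349.29998779296875, 193.6999969482422], [326.6000061035156, 219.5]] on z 0.113 [0.5998 0.0514 0.113 ]
red 85.5 [255.6 182.6] [[235.5, 185.0], [274.79998779296875, 176.10000610351562], [275.70001220703125, 180.1999969482422], [236.5, 189.0]] on z 0.113 [0.5912 0.0634 0.113 ]
  tri (array([0.59242811, 0.06323714, 0.10367279]), np.float64(0.0021658663348057476))
yellow 46.0 [279.5 215.4] [[258.6000061035156, 207.89999389648438], [259.3999938964844, 206.10000610351562], [300.3999938964844, 223.0], [299.70001220703125, 224.8000030517578]] on z 0.01 [0.4416 0.0213 0.01  ]
yellow 95.0 [274.3 239. ] [[267.6000061035156, 213.10000610351562], [270.5, 212.5], [281.0, 265.0], [278.1000061035156, 265.6000061035156]] on z 0.01 [0.4497 0.021  0.01  ]
  tri (array([0.44752282, 0.01900409, 0.01449162]), np.float64(0.005425986955569832))
tray [[0.453, 0.1678], [0.5588, 0.0925], [0.5204, 0.0404], [0.4157, 0.1159]] [0.487 0.104 0.032]
```

View pics/crop.png

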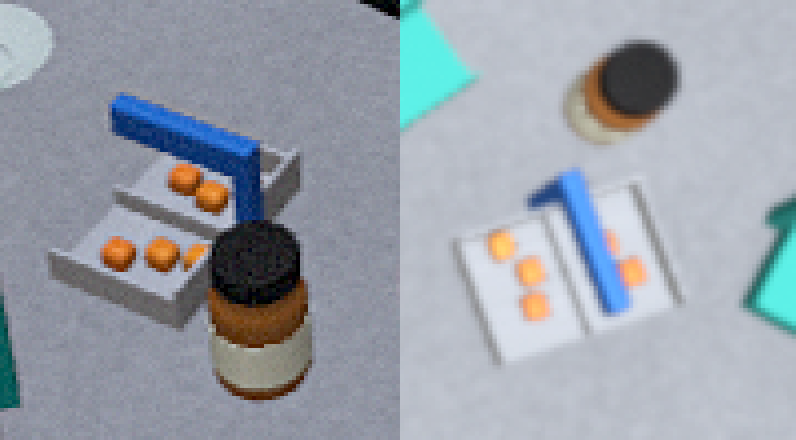

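The crop confirms it: the shaker meant is the grey pan with the blue bar and five visible orange chips, with the jar behind it. I'll move the wrist camera over it for two views.

Emit:
send_rows(
  steps=[
    [0.2, -0.03, 0, 0, 0, 0, 1],
    [0.4, -0.06, 0, 0, 0, 0, 1],
    [0.6, -0.09, 0, 0, 0, 0, 1],
    [0.8, -0.12, 0, 0, 0, 0, 1],
    [0.96, -0.15, 0, 0, 0, 0, 1],
  ],
)

```text
time_s: 0.6
tcp_pos: [0.4209, -0.344, 0.231]
orientation: [0.978, 0.211, -0.0, -0.0]
ft_force: [0.9, -1.3, 1.2]
gripper_width: 0.0851
grasp_force: 0.0
```

```bash
python3 - <<'E'
from h import *
import pickle
st=status.state();im=cams.camera("wrist");pickle.dump((st,im),open("w1.pkl","wb"))
print(st["time_s"],st["tcp_pos"],st["orientation"])
E
```

```text
0.6 [ 0.42093682 -0.34397058  0.23104452] [ 9.77566584e-01  2.10626480e-01 -3.19879553e-05 -2.42552598e-04]
```

Emit:
send_rows(
  steps=[
    [0.1, 0, 0, 0, 0, 0, 1],
    [0.25, 0, 0, 0, 0, 0, 1],
    [0.4, 0, 0, 0, 0, 0, 1],
    [0.44, 0, 0, 0, 0, 0, 1],
    [0.44, 0, 0, 0, 0, 0, 1],
  ],
)

```text
time_s: 1.15
tcp_pos: [0.5201, -0.2998, 0.2306]
orientation: [0.977, 0.211, -0.0, -0.0]
ft_force: [-0.4, 0.1, 0.7]
gripper_width: 0.0855
grasp_force: 0.0
```

```bash
python3 - <<'E'
from h import *
import pickle
st=status.state();im=cams.camera("wrist");pickle.dump((st,im),open("w2.pkl","wb"))
print(st["time_s"],st["tcp_pos"],st["orientation"])
s1,i1=pickle.load(open("w1.pkl","rb"))
C1,C2=cal("wrist",s1),cal("wrist",st)
for i,s in((i1,s1),(im,st)):
    C=cal("wrist",s);c=big(mask(i,(100,120,50),(125,255,255)));r=cv2.minAreaRect(c);print(r,[np.round(plane(C,p,.086),3).tolist() for p in cv2.boxPoints(r)])
v=np.hstack([cv2.resize(i1,(400,300)),cv2.resize(im,(400,300))]);cv2.imwrite("pics/w12.png",v[:,:,::-1])
E
```

```text
1.15 [ 0.52009632 -0.29975414  0.23059743] [ 9.77433662e-01  2.11241934e-01 -3.38554406e-04 -4.09548874e-04]
((281.4893493652344, 51.912193298339844), (18.322725296020508, 106.31687927246094), 6.088528156280518) [[0.481, -0.305, 0.086], [0.552, -0.283, 0.086], [0.556, -0.296, 0.086], [0.485, -0.319, 0.086]]
((282.3168640136719, 178.52011108398438), (17.236793518066406, 108.4207534790039), 6.869991779327393) [[0.482, -0.305, 0.086], [0.57, -0.277, 0.086], [0.574, -0.29, 0.086], [0.486, -0.319, 0.086]]
```

View pics/w12.png

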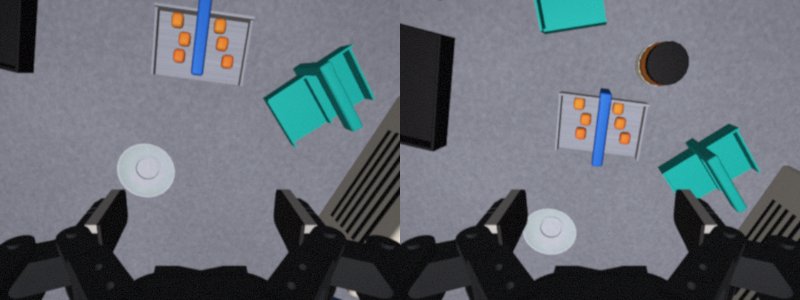

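In the second wrist view (right half) the handle bar is centred at image (603,128) and the jar is clear at (664,62). Taking the bar top at z=0.086 gives 92 x 14 mm, and its front end falls on the same point from both wrist places. That confirms the height. The yaw is 17.9° and the grip point is (0.522,-0.300). I'll turn 6.5° and descend.

Emit:
send_rows(
  steps=[
    [0.008, 0, 0.15, 0, 0, 0.018, 1],
    [0.008, 0, 0.35, 0, 0, 0.036, 1],
    [0.008, 0, 0.53, 0, 0, 0.036, 1],
    [0.008, 0, 0.66, 0, 0, 0.036, 1],
    [0.008, 0, 0.698, 0, 0, 0.036, 1],
  ],
  grip_force=70,
)

```text
time_s: 1.7
tcp_pos: [0.5188, -0.2994, 0.0536]
orientation: [0.988, 0.154, -0.002, -0.002]
ft_force: [0.2, 0.1, 1.3]
gripper_width: 0.0853
grasp_force: 0.0
```

Emit:
send_rows(
  steps=[
    [0, 0, 0, 0, 0, 0, 1],
    [0, 0, 0, 0, 0, 0, 0.4],
    [0, 0, 0, 0, 0, 0, 0.1],
    [0, 0, 0, 0, 0, 0, 0],
    [0, 0, 0, 0, 0, 0, 0],
  ],
  grip_force=70,
)

```text
time_s: 2.2
tcp_pos: [0.5216, -0.2998, 0.0576]
orientation: [0.988, 0.155, 0.0, 0.0]
ft_force: [-0.6, 0.3, 0.5]
gripper_width: 0.0284
grasp_force: 0.0
```

Emit:
send_rows(
  steps=[
    [0, 0, 0, 0, 0, 0, 0],
    [0, 0, 0, 0, 0, 0, 0],
    [0, 0, 0, 0, 0, 0, 0],
    [0, 0, 0, 0, 0, 0, 0],
    [0, 0, 0, 0, 0, 0, 0],
  ],
)

```text
time_s: 2.7
tcp_pos: [0.5215, -0.2999, 0.0574]
orientation: [0.988, 0.155, 0.0, 0.0]
ft_force: [-1.5, -1.0, 5.5]
gripper_width: 0.0128
grasp_force: 69.3
```

Emit:
send_rows(
  steps=[
    [0, 0, -0.02, 0, 0, 0, 0],
    [0, 0, -0.08, 0, 0, 0, 0],
    [0, 0, -0.2, 0, 0, 0, 0],
    [0, 0, -0.34, 0, 0, 0, 0],
    [0, 0, -0.4, 0, 0, 0, 0],
  ],
)

```text
time_s: 3.2
tcp_pos: [0.5219, -0.3, 0.1596]
orientation: [0.988, 0.155, 0.001, 0.001]
ft_force: [0.3, 0.2, -3.4]
gripper_width: 0.013
grasp_force: 68.5
```

```bash
python3 - <<'E'
from h import *
st=status.state();im=cams.camera("wrist");b=cams.camera("top");a=cams.camera("scene")
cv2.imwrite("pics/t1.png",b[:,:,::-1]);cv2.imwrite("pics/s1.png",a[:,:,::-1])
print(st["time_s"],st["tcp_pos"],st["gripper_width"],st["grasp_force"],st["ft_force"])
v=np.hstack([cv2.resize(im,(400,300)),cv2.resize(a[150:360,100:380],(400,300))]);cv2.imwrite("pics/v1.png",v[:,:,::-1])
# tray: yellow line + dark outline at rim, from both views
T,S=cal("top"),cal("scene")
y=cv2.minAreaRect(big(mask(b,(22,120,80),(35,255,255),(255,200,300,280))));P=[plane(T,p,.010) for p in cv2.boxPoints(y)];print("yellow",np.round(P,4)[:,:2].tolist())
for C,i,(x0,y0,x1,y1),n in((T,b,(225,195,325,280),"top"),(S,a,(230,180,330,247),"scene")):
    m=np.zeros(i.shape[:2],np.uint8);m[y0:y1,x0:x1]=(i[y0:y1,x0:x1].max(2)<60)*255
    m=cv2.morphologyEx(m,cv2.MORPH_OPEN,np.ones((5,5)));c=big(cv2.morphologyEx(m,cv2.MORPH_CLOSE,np.ones((7,7))));q=cv2.approxPolyDP(cv2.convexHull(c),5,True)[:,0];print(n,q.tolist(),[np.round(plane(C,p,.032),3)[:2].tolist() for p in q])
E
```

```text
3.2 [ 0.52186534 -0.29999291  0.15961266] 0.01299522856696433 68.49497437477112 [ 0.27647161  0.19062742 -3.44885622]
yellow [[0.5239, 0.0379], [0.5253, 0.0297], [0.3863, 0.0045], [0.3849, 0.0126]]
top [[304, 206], [313, 248], [240, 254], [235, 219]] [[0.538, -0.065], [0.421, -0.085], [0.41, 0.116], [0.507, 0.128]]
scene [[324, 201], [288, 246], [235, 228], [235, 219], [276, 186]] [[0.503, 0.135], [0.564, -0.076], [0.419, -0.119], [0.39, -0.093], [0.356, 0.095]]
```

View pics/v1.png

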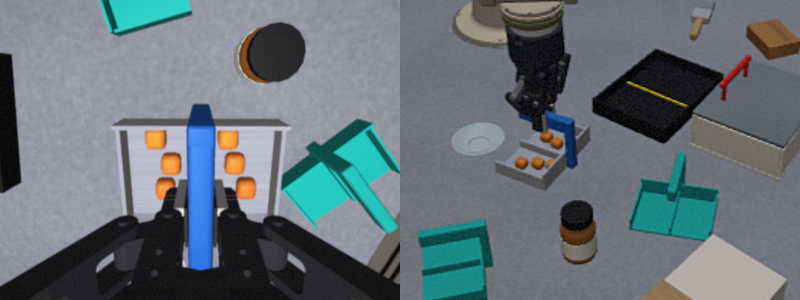

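The right half shows the shaker lifted with the chips in it, and the tray clear at (658,95). The left half shows all six chips in their lanes. Next I'll pin down the tray and the light box.

```bash
python3 - <<'E'
from h import *
T,S=cal("top"),cal("scene")
a=cv2.imread("pics/scene0.png")[:,:,::-1].copy();b=cv2.imread("pics/top0.png")[:,:,::-1].copy();s1=cv2.imread("pics/s1.png")[:,:,::-1].copy()
for C,i,(x0,y0,x1,y1),n in((T,b,(220,195,325,285),"top"),(S,a,(225,180,330,255),"scene")):
    g=cv2.GaussianBlur(i,(3,3),0).max(2)
    r=g[y0:y1,x0:x1];t,_=cv2.threshold(r,0,255,cv2.THRESH_OTSU)
    m=np.zeros(g.shape,np.uint8);m[y0:y1,x0:x1]=(r<t)*255
    m=cv2.morphologyEx(cv2.morphologyEx(m,cv2.MORPH_CLOSE,np.ones((5,5))),cv2.MORPH_OPEN,np.ones((13,13)))
    q=cv2.approxPolyDP(cv2.convexHull(big(m)),4,True)[:,0]
    for z in(.0,.032):print(n,t,z,[(p.tolist(),np.round(plane(C,p,z),3)[:2].tolist()) for p in q])
y=cv2.minAreaRect(big(mask(b,(20,80,50),(38,255,255),(255,200,300,280))));B=cv2.boxPoints(y);print("yellow",B.tolist(),np.round([plane(T,p,.010)[:2] for p in B],3).tolist())
# red bar ends in both views
def ends(m):
    p=np.argwhere(m)[:,::-1].astype(float);c=p.mean(0);u=np.linalg.svd(p-c,full_matrices=False)[2][0];k=(p-c)@u;return c+u*k.min(),c+u*k.max()
mt=mask(b,(0,130,60),(10,255,255),(220,165,290,200));et=ends(mt)
print("top red",[(np.round(p,1).tolist(),np.round(plane(T,p,.113),4).tolist()) for p in et])
print("red proj in scene of those", [np.round(proj(S,plane(T,p,.113)),1).tolist() for p in et])
E
```

```text
top 104.0 0.0 [([305, 206], [0.542, -0.07]), ([314, 259], [0.391, -0.089]), ([243, 272], [0.361, 0.112]), ([235, 218], [0.514, 0.132])]
top 104.0 0.032 [([305, 206], [0.538, -0.067]), ([314, 259], [0.391, -0.086]), ([243, 272], [0.361, 0.109]), ([235, 218], [0.51, 0.128])]
scene 69.0 0.0 [([319, 199], [0.458, 0.169]), ([319, 212], [0.499, 0.12]), ([289, 246], [0.54, -0.046]), ([275, 246], [0.515, -0.071]), ([237, 229], [0.394, -0.092]), ([237, 217], [0.354, -0.056]), ([275, 187], [0.323, 0.125])]
scene 69.0 0.032 [([319, 199], [0.487, 0.132]), ([319, 212], [0.527, 0.085]), ([289, 246], [0.566, -0.075]), ([275, 246], [0.542, -0.099]), ([237, 229], [0.426, -0.118]), ([237, 217], [0.387, -0.084]), ([275, 187], [0.357, 0.09])]
yellow [[266.8846435546875, 212.42308044433594], [270.923095703125, 211.6154022216797], [281.73077392578125, 265.65386962890625], [277.69232177734375, 266.4615478515625]] [[0.526, 0.04], [0.528, 0.028], [0.375, 0.003], [0.373, 0.014]]
top red [([275.2, 177.6], [0.6026, 0.0123, 0.113]), ([235.8, 187.2], [0.5808, 0.1151, 0.113])]
red proj in scene of those [[325.2, 210.5], [344.3, 190.4]]
```

```bash
cat >> h.py <<'E'
TC=np.array([.450,.021,0]);TY=9.5
def pour(x,y,z,th,dyaw=0):
    "tool pose for lip at (x,y,z) in tray frame, tilt th deg"
    Rt=R.from_euler("z",TY,degrees=True);Rs=R.from_euler("ZY",[TY+dyaw,-th],degrees=True)
    lip=TC+Rt.apply([x,y,z]);return lip+Rs.apply([.0475,0,.0574]),Rs*R.from_euler("x",180,degrees=True)
def rel(A,B):
    "row of pose B seen from pose A"
    p=A[1].inv().apply(B[0]-A[0])/.25;w=(A[1].inv()*B[1]).as_rotvec()/np.pi;return np.round(np.r_[p,w],3).tolist()
def now():
    s=status.state();return s["tcp_pos"],R.from_quat(s["orientation"])
E
python3 - <<'E'
from h import *
seq=[now(),pour(-.01,-.01,.10,0),pour(-.01,-.01,.045,15),pour(-.01,-.01,.043,20),pour(0,-.005,.043,25),pour(.01,0,.043,29),pour(.02,.005,.043,33),pour(.035,.01,.043,40),pour(.045,.01,.043,46)]
for A,B in zip(seq,seq[1:]):print(np.round(B[0],3),rel(A,B))
E
```

```text
[0.489 0.017 0.157] [0.263, -1.247, -0.003, 0.0, -0.0, 0.046]
[0.472 0.015 0.113] [-0.066, -0.0, 0.179, 0.0, 0.083, 0.0]
[0.466 0.014 0.113] [-0.023, -0.0, -0.008, 0.0, 0.028, 0.0]
[0.469 0.019 0.115] [0.017, -0.02, -0.002, 0.0, 0.028, 0.0]
[0.473 0.025 0.116] [0.02, -0.02, 0.004, 0.0, 0.022, -0.0]
[0.477 0.031 0.117] [0.019, -0.02, 0.007, 0.0, 0.022, 0.0]
[0.482 0.037 0.118] [0.021, -0.02, 0.011, -0.0, 0.039, 0.0]
[0.485 0.037 0.117] [0.006, -0.0, 0.007, 0.0, 0.033, 0.0]
```

Emit:
send_rows(
  steps=[
    [0.01, -0.03, -0.02, 0, 0, 0.002, 0],
    [0.03, -0.12, -0.04, 0, 0, 0.006, 0],
    [0.06, -0.26, -0.05, 0, 0, 0.012, 0],
    [0.1, -0.42, -0.05, 0, 0, 0.018, 0],
    [0.14, -0.58, -0.05, 0, 0, 0.023, 0],
  ],
)

```text
time_s: 3.85
tcp_pos: [0.5093, -0.1487, 0.1681]
orientation: [0.993, 0.118, -0.001, -0.001]
ft_force: [1.0, -0.4, -2.6]
gripper_width: 0.0126
grasp_force: 68.6
```

```bash
python3 - <<'E'
from h import *
B=pour(-.01,-.01,.09,0);print(now()[0],rel(now(),B))
E
```

```text
[ 0.50932899 -0.14873478  0.16812585] [0.076, -0.665, 0.084, -0.001, 0.001, 0.023]
```

Emit:
send_rows(
  steps=[
    [0.02, -0.17, 0.02, 0, 0, 0.005, 0],
    [0.04, -0.34, 0.04, 0, 0, 0.01, 0],
    [0.06, -0.5, 0.06, 0, 0, 0.016, 0],
    [0.07, -0.61, 0.075, 0, 0, 0.02, 0],
    [0.076, -0.665, 0.084, 0, 0, 0.023, 0],
  ],
)

```text
time_s: 4.35
tcp_pos: [0.4879, 0.018, 0.147]
orientation: [0.996, 0.084, -0.002, -0.001]
ft_force: [0.6, -0.7, -2.8]
gripper_width: 0.0129
grasp_force: 68.7
```

Emit:
send_rows(
  steps=[
    [-0.006, 0, 0.02, 0, 0.008, 0, 0],
    [-0.02, 0, 0.05, 0, 0.025, 0, 0],
    [-0.04, 0, 0.09, 0, 0.05, 0, 0],
    [-0.055, 0, 0.12, 0, 0.07, 0, 0],
    [-0.066, 0, 0.139, 0, 0.083, 0, 0],
  ],
)

```text
time_s: 4.85
tcp_pos: [0.4713, 0.0132, 0.112]
orientation: [0.988, 0.082, 0.129, -0.012]
ft_force: [-0.0, 0.6, -3.4]
gripper_width: 0.013
grasp_force: 68.7
```

```bash
python3 - <<'E'
from h import *
im=cams.camera("wrist");b=cams.camera("top");a=cams.camera("scene")
n=now();print(n[0],rel(n,pour(-.01,-.01,.043,20)))
v=np.hstack([cv2.resize(im,(400,300)),cv2.resize(a[130:280,200:400],(400,300))]);cv2.imwrite("pics/v2.png",v[:,:,::-1])
E
```

```text
[0.47214477 0.01282906 0.11277012] [-0.021, -0.007, -0.007, -0.0, 0.029, -0.0]
```

View pics/v2.png

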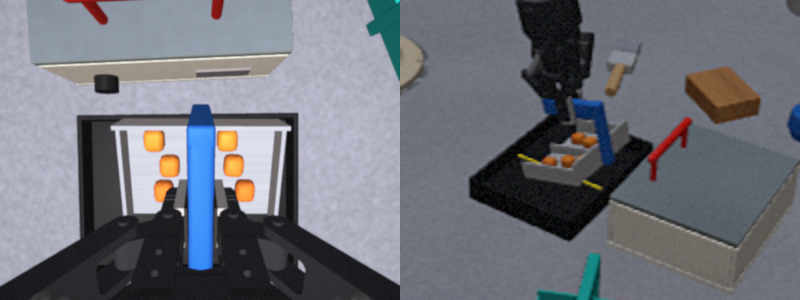

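The left half shows all six chips still in the pan and the pan square inside the tray. The box is behind with free space between. I'll start tilting.

Emit:
send_rows(
  steps=[
    [-0.006, 0, -0.002, 0, 0.008, 0, 0],
    [-0.012, 0, -0.004, 0, 0.016, 0, 0],
    [-0.018, 0, -0.006, 0, 0.022, 0, 0],
    [-0.02, -0.003, -0.007, 0, 0.027, 0, 0],
    [-0.02, -0.007, -0.008, 0, 0.033, 0, 0],
  ],
)

```text
time_s: 5.5
tcp_pos: [0.4678, 0.0134, 0.1143]
orientation: [0.98, 0.082, 0.181, -0.015]
ft_force: [0.1, 0.9, -3.5]
gripper_width: 0.0131
grasp_force: 68.7
```

Emit:
send_rows(
  steps=[
    [0.003, -0.004, 0, 0, 0.005, 0, 0],
    [0.006, -0.008, 0, 0, 0.01, 0, 0],
    [0.01, -0.012, -0.001, 0, 0.015, 0, 0],
    [0.013, -0.016, -0.002, 0, 0.02, 0, 0],
    [0.017, -0.02, -0.002, 0, 0.025, 0, 0],
  ],
)

```text
time_s: 6.0
tcp_pos: [0.4707, 0.0189, 0.1163]
orientation: [0.972, 0.081, 0.22, -0.018]
ft_force: [0.3, 0.5, -2.1]
gripper_width: 0.0129
grasp_force: 68.8
```

```bash
python3 - <<'E'
from h import *
im=cams.camera("wrist");a=cams.camera("scene")
n=now();print(n[0],n[1].as_euler("ZYX",degrees=True),rel(n,pour(.01,0,.043,30)))
v=np.hstack([cv2.resize(im,(400,300)),cv2.resize(a[170:260,220:340],(400,300))]);cv2.imwrite("pics/v3.png",v[:,:,::-1])
for nm,i,roi in(("w",im,None),("s",a,(220,170,340,260))):
    m=mask(i,(5,150,80),(18,255,255),roi);k=cv2.connectedComponentsWithStats(m);print(nm,[(np.round(c).tolist(),int(s[4])) for c,s in zip(k[3][1:],k[2][1:]) if s[4]>3])
E
```

```text
[0.47044572 0.01895422 0.1161268 ] [   9.5133707   -25.40680382 -179.98806942] [0.01, -0.022, 0.003, -0.0, 0.026, 0.0]
w [([302.0, 358.0], 179), ([259.0, 365.0], 146)]
s [([282.0, 200.0], 14), ([266.0, 208.0], 66), ([279.0, 206.0], 6), ([266.0, 219.0], 26)]
```

View pics/v3.png

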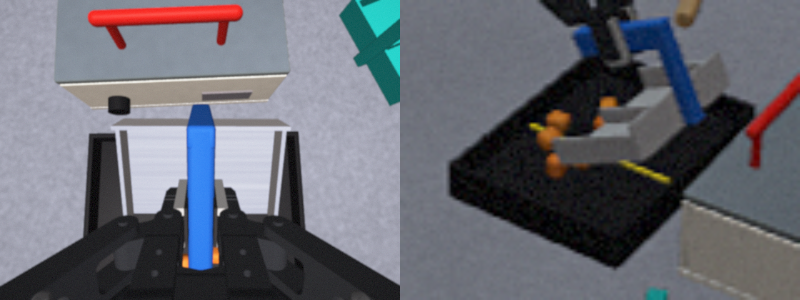

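The pan looks empty past the handle in the left half. In the right half the chips lie near the lip, at (555,160), (545,130) and (610,105). I'll finish the tilt while drawing back and up, then look.

Emit:
send_rows(
  steps=[
    [0.003, 0, 0.0, 0, 0.012, 0, 0],
    [0.006, 0, 0.001, 0, 0.026, 0, 0],
    [0.009, 0, 0.002, 0, 0.045, 0, 0],
    [0.013, 0, 0.004, 0, 0.07, 0, 0],
    [0.018, 0, 0.005, 0, 0.09, 0, 0],
  ],
)

```text
time_s: 6.6
tcp_pos: [0.4746, 0.0213, 0.1167]
orientation: [0.938, 0.08, 0.337, -0.032]
ft_force: [-0.5, 0.2, -1.5]
gripper_width: 0.0129
grasp_force: 68.8
```

```bash
python3 - <<'E'
from h import *
n=now();print(n[0],n[1].as_euler("ZYX",degrees=True),rel(n,pour(.05,0,.09,42)),rel(n,pour(-.02,-.19,.16,20)))
E
```

```text
[0.47461051 0.02127378 0.11673395] [   9.55471474  -39.54499107 -179.58492572] [0.191, -0.016, -0.09, -0.003, 0.014, 0.0] [0.229, 0.742, -0.405, -0.002, -0.109, 0.001]
```

Emit:
send_rows(
  steps=[
    [0.03, 0, -0.015, 0, 0.008, 0, 0],
    [0.08, 0, -0.04, 0, 0.014, 0, 0],
    [0.13, 0, -0.06, 0, 0.014, 0, 0],
    [0.17, 0, -0.08, 0, 0.014, 0, 0],
    [0.191, 0, -0.09, 0, 0.014, 0, 0],
  ],
)

```text
time_s: 7.1
tcp_pos: [0.4975, 0.0249, 0.1653]
orientation: [0.93, 0.079, 0.357, -0.033]
ft_force: [-0.3, 0.6, -3.0]
gripper_width: 0.0132
grasp_force: 68.8
```

```bash
python3 - <<'E'
from h import *
n=now();print(n[0],rel(n,pour(0,-.19,.16,10)))
E
```

```text
[0.49745474 0.02491831 0.16530994] [0.127, 0.743, -0.211, -0.002, -0.178, 0.001]
```

Emit:
send_rows(
  steps=[
    [0.03, 0.13, -0.06, 0, -0.03, 0, 0],
    [0.06, 0.3, -0.12, 0, -0.07, 0, 0],
    [0.09, 0.48, -0.17, 0, -0.11, 0, 0],
    [0.11, 0.64, -0.2, 0, -0.15, 0, 0],
    [0.127, 0.743, -0.21, 0, -0.178, 0, 0],
  ],
)

```text
time_s: 7.6
tcp_pos: [0.5177, -0.1631, 0.2253]
orientation: [0.993, 0.084, 0.084, -0.009]
ft_force: [1.5, 0.6, -2.6]
gripper_width: 0.0127
grasp_force: 68.9
```

```bash
python3 - <<'E'
from h import *
im=cams.camera("wrist");b=cams.camera("top");a=cams.camera("scene");print(status.state()["ft_force"],now()[0])
A=cv2.resize(b[190:290,220:340],(480,400),interpolation=3);B=cv2.resize(a[175:260,225:335],(320,247),interpolation=3);Z=cv2.resize(im,(320,240))
v=np.hstack([A,np.vstack([B,Z])[:400] if 0 else cv2.resize(np.vstack([B,Z]),(320,400))]);cv2.imwrite("pics/v4.png",v[:,:,::-1])
T=cal("top");Rt=R.from_euler("z",TY,degrees=True)
m=mask(b,(5,130,70),(18,255,255),(220,190,340,290));k=cv2.connectedComponentsWithStats(m)
for c,s in zip(k[3][1:],k[2][1:]):
    if s[4]>3:print(np.round(c,1),s[2:],np.round(Rt.inv().apply(plane(T,c,.02)-TC),3))
E
```

```text
[ 0.04191104  1.10109773 -3.55778169] [ 0.51853766 -0.16229758  0.22316946]
[282.3 240.8] [ 7  8 42] [-0.01  -0.021  0.02 ]
[291.  242.3] [ 7  6 34] [-0.019 -0.044  0.02 ]
[267.8 246.4] [ 7  6 34] [-0.017  0.022  0.02 ]
[259.7 252.4] [ 8  8 39] [-0.029  0.047  0.02 ]
[283.6 254.5] [ 8  6 41] [-0.048 -0.017  0.02 ]
[274.6 258.8] [ 6  8 35] [-0.055  0.01   0.02 ]
```

View pics/v4.png

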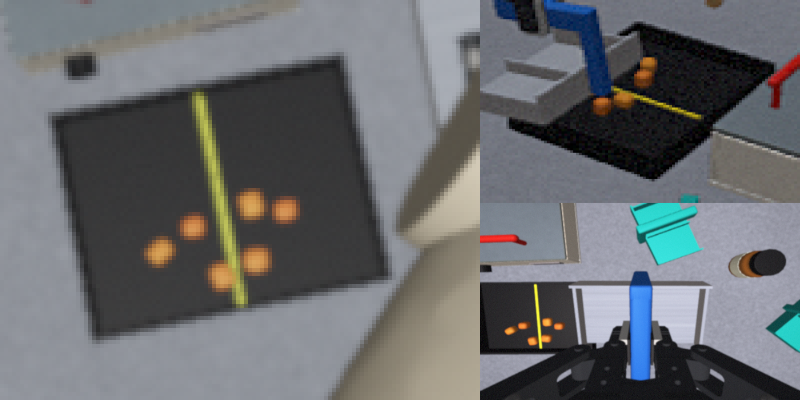

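The tray shows six separate chips, three on each side of the line. Tray-frame y is 22, 47 and 10 mm on one side and -21, -44 and -17 mm on the other, and the pan is empty. Next I'll return the shaker to its original spot.

```bash
python3 - <<'E'
from h import *
P=lambda z:(np.array([.5212,-.2998,z]),R.from_euler("ZX",[17.8,180],degrees=True))
print(rel(now(),P(.12)),rel(P(.12),P(.0574)))
E
```

```text
[-0.152, 0.546, 0.389, 0.002, -0.055, -0.045] [0.0, -0.0, 0.25, 0.0, 0.0, 0.0]
```

Emit:
send_rows(
  steps=[
    [-0.02, 0.09, 0.05, 0, -0.01, -0.009, 0],
    [-0.06, 0.22, 0.14, 0, -0.025, -0.02, 0],
    [-0.1, 0.37, 0.25, 0, -0.04, -0.032, 0],
    [-0.135, 0.49, 0.34, 0.001, -0.05, -0.041, 0],
    [-0.152, 0.546, 0.389, 0.002, -0.055, -0.045, 0],
  ],
)

```text
time_s: 8.25
tcp_pos: [0.5193, -0.2982, 0.1173]
orientation: [0.988, 0.156, -0.001, -0.002]
ft_force: [0.5, 1.0, -2.5]
gripper_width: 0.013
grasp_force: 69.3
```

```bash
python3 - <<'E'
from h import *
im=cams.camera("wrist");im=cams.camera("wrist")
P=lambda z:(np.array([.5212,-.2998,z]),R.from_euler("ZX",[17.8,180],degrees=True))
n=now();print(n[0],n[1].as_euler("ZYX",degrees=True),rel(n,P(.058)))
E
```

```text
[ 0.51926592 -0.29749954  0.11747368] [ 1.78901075e+01  8.89512109e-02 -1.79742206e+02] [0.005, 0.012, 0.238, -0.001, 0.0, 0.0]
```

Emit:
send_rows(
  steps=[
    [0.003, 0.006, 0.08, -0.001, 0, 0, 0],
    [0.005, 0.01, 0.15, -0.001, 0, 0, 0],
    [0.005, 0.01, 0.2, -0.001, 0, 0, 0],
    [0.005, 0.01, 0.225, -0.001, 0, 0, 0],
    [0.005, 0.01, 0.237, -0.001, 0, 0, 0],
  ],
)

```text
time_s: 8.85
tcp_pos: [0.5223, -0.299, 0.0609]
orientation: [0.988, 0.156, 0.0, 0.001]
ft_force: [0.3, -0.1, -2.2]
gripper_width: 0.0128
grasp_force: 69.2
```

Emit:
send_rows(
  steps=[
    [0, 0, 0, 0, 0, 0, 0],
    [0, 0, 0.002, 0, 0, 0, 0],
    [0, 0, 0.004, 0, 0, 0, 0],
    [0, 0, 0.004, 0, 0, 0, 0],
    [0, 0, 0.004, 0, 0, 0, 0],
  ],
)

```text
time_s: 9.35
tcp_pos: [0.5222, -0.2996, 0.06]
orientation: [0.988, 0.156, 0.0, 0.001]
ft_force: [0.1, -0.2, -1.7]
gripper_width: 0.0132
grasp_force: 69.2
```

Emit:
send_rows(
  steps=[
    [0, 0, 0.003, 0, 0, 0, 0],
    [0, 0, 0.006, 0, 0, 0, 0],
    [0, 0, 0.009, 0, 0, 0, 0],
    [0, 0, 0.011, 0, 0, 0, 0],
    [0, 0, 0.011, 0, 0, 0, 0],
  ],
)

```text
time_s: 9.85
tcp_pos: [0.5222, -0.2997, 0.0574]
orientation: [0.988, 0.156, 0.0, 0.001]
ft_force: [-1.5, -0.8, 1.8]
gripper_width: 0.0127
grasp_force: 70.0
```

Contact at the bench. Release and rise, straight up.

Emit:
send_rows(
  steps=[
    [0, 0, 0, 0, 0, 0, 0.3],
    [0, 0, 0, 0, 0, 0, 0.8],
    [0, 0, 0, 0, 0, 0, 1],
    [0, 0, 0, 0, 0, 0, 1],
    [0, 0, 0, 0, 0, 0, 1],
  ],
)

```text
time_s: 10.35
tcp_pos: [0.5222, -0.2996, 0.057]
orientation: [0.988, 0.156, 0.0, 0.001]
ft_force: [-0.2, 0.5, -0.8]
gripper_width: 0.0818
grasp_force: 0.0
```

Emit:
send_rows(
  steps=[
    [0, 0, 0, 0, 0, 0, 1],
    [0, 0, -0.06, 0, 0, 0, 1],
    [0, 0, -0.2, 0, 0, 0, 1],
    [0, 0, -0.4, 0, 0, 0, 1],
    [0, 0, -0.6, 0, 0, 0, 1],
  ],
)

```text
time_s: 10.85
tcp_pos: [0.5217, -0.2989, 0.2099]
orientation: [0.988, 0.156, 0.0, 0.001]
ft_force: [0.6, -1.1, -0.4]
gripper_width: 0.0854
grasp_force: 0.0
```

```bash
python3 - <<'E'
from h import *
im=cams.camera("wrist");s=status.state();C=cal("wrist",s);print(s["tcp_pos"],s["gripper_width"])
r=cv2.minAreaRect(big(mask(im,(100,120,50),(125,255,255))));print(r,[np.round(plane(C,p,.086),3).tolist() for p in cv2.boxPoints(r)])
# approach view pose for the handle: bar centre (.5917,.0637), yaw 12
P=(np.array([.575,.06,.23]),R.from_euler("ZX",[12,180],degrees=True));print(rel(now(),P))
E
```

```text
[ 0.52399888 -0.30072191  0.21939502] 0.0856393264194546
((281.5, 185.0), (116.0, 17.0), 90.0) [[0.575, -0.281, 0.086], [0.579, -0.293, 0.086], [0.487, -0.324, 0.086], [0.483, -0.31, 0.086]]
[0.639, -1.309, -0.057, 0.005, -0.003, 0.033]
```

Emit:
send_rows(
  steps=[
    [0.04, -0.1, -0.02, 0, 0, 0.005, 1],
    [0.12, -0.28, -0.04, 0, 0, 0.01, 1],
    [0.2, -0.48, -0.057, 0, 0, 0.015, 1],
    [0.3, -0.68, -0.057, 0, 0, 0.02, 1],
    [0.36, -0.86, -0.057, 0, 0, 0.033, 1],
  ],
  grip_force=25,
)

```text
time_s: 11.4
tcp_pos: [0.5413, -0.0723, 0.2219]
orientation: [0.995, 0.104, 0.001, 0.002]
ft_force: [0.5, -0.4, -0.3]
gripper_width: 0.0853
grasp_force: 0.0
```

```bash
python3 - <<'E'
from h import *
import pickle
cams.camera("wrist");s=status.state();im=cams.camera("wrist");pickle.dump((s,im),open("h1.pkl","wb"));print(s["tcp_pos"],s["qpos"])
P=(np.array([.575,.06,.23]),R.from_euler("ZX",[12,180],degrees=True));print(rel(now(),P))
E
```

```text
[ 0.54099544 -0.06559255  0.2220685 ] [-3.36185262e-01  3.62567514e-01  1.45335499e+00  9.99425389e-04
  1.32360029e+00  1.02363491e+00]
[0.242, -0.475, -0.032, 0.001, -0.001, 0.002]
```

Emit:
send_rows(
  steps=[
    [0.05, -0.12, -0.02, 0, 0, 0, 1],
    [0.12, -0.26, -0.032, 0, 0, 0, 1],
    [0.19, -0.38, -0.032, 0, 0, 0, 1],
    [0.23, -0.45, -0.032, 0, 0, 0, 1],
    [0.242, -0.475, -0.032, 0, 0, 0, 1],
  ],
)

```text
time_s: 12.0
tcp_pos: [0.576, 0.0559, 0.2292]
orientation: [0.994, 0.106, 0.001, 0.001]
ft_force: [1.4, -0.9, -0.1]
gripper_width: 0.0855
grasp_force: 0.0
```

```bash
python3 - <<'E'
from h import *
import pickle
cams.camera("wrist");s2=status.state();i2=cams.camera("wrist");s1,i1=pickle.load(open("h1.pkl","rb"));print(s2["tcp_pos"],s2["qpos"])
C1,C2=cal("wrist",s1),cal("wrist",s2)
def ends(i):
    m=mask(i,(0,150,60),(8,255,255));c=big(m)[:,0].astype(float)
    # keep upper bar: ends of the extreme contour points
    return c[c[:,0].argmin()],c[c[:,0].argmax()],cv2.boundingRect(big(m))
e1,e2=ends(i1),ends(i2);print(e1,e2)
for C,e in((C1,e1),(C2,e2)):print([np.round(plane(C,p,.113),4).tolist() for p in e[:2]])
for j in(0,1):print("tri",tri(C1,e1[j],C2,e2[j]))
v=np.hstack([cv2.resize(i1,(400,300)),cv2.resize(i2,(400,300))]);cv2.imwrite("pics/v5.png",v[:,:,::-1])
E
```

```text
[0.57584244 0.05574028 0.22898059] [-0.10502769  0.43267485  1.33362219 -0.00199161  1.37356078  1.25498447]
(array([29., 94.]), array([190., 100.]), (29, 91, 162, 15)) (array([201., 178.]), array([345., 183.]), (201, 169, 145, 19))
[[0.581, 0.1187, 0.113], [0.6, 0.0103, 0.113]]
[[0.5803, 0.1172, 0.113], [0.5991, 0.0101, 0.113]]
tri (array([0.58123657, 0.11661717, 0.11623788]), np.float64(0.0002575995898840801))
tri (array([0.59970673, 0.0101976 , 0.1138943 ]), np.float64(0.0008030058057571748))
```

View pics/v5.png

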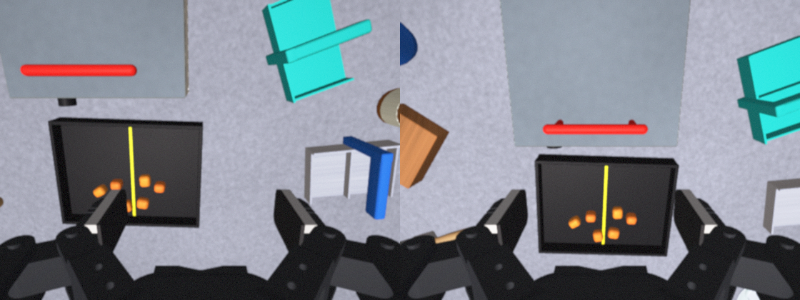

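In the right half the red bar is at (596,128) and the chips are unchanged. Triangulated, the bar centre is (0.590,0.064) at z 0.114 (the text gives 0.113), and the box yaw is 10°. I'll turn the gripper across the bar.

Emit:
send_rows(
  steps=[
    [0.01, -0.005, 0, 0, 0, -0.046, 1],
    [0.02, -0.01, 0, 0, 0, -0.093, 1],
    [0.03, -0.015, 0, 0, 0, -0.14, 1],
    [0.04, -0.02, 0, 0, 0, -0.187, 1],
    [0.05, -0.025, 0, 0, 0, -0.234, 1],
  ],
)

```text
time_s: 12.6
tcp_pos: [0.5865, 0.0617, 0.2289]
orientation: [0.89, 0.457, -0.0, 0.001]
ft_force: [-0.1, 0.4, -0.8]
gripper_width: 0.0857
grasp_force: 0.0
```

Emit:
send_rows(
  steps=[
    [0, 0, 0, 0, 0, -0.046, 1],
    [0, 0, 0, 0, 0, -0.093, 1],
    [0, 0, 0, 0, 0, -0.14, 1],
    [0, 0, 0, 0, 0, -0.187, 1],
    [0, 0, 0, 0, 0, -0.234, 1],
  ],
)

```text
time_s: 13.1
tcp_pos: [0.5864, 0.0616, 0.2289]
orientation: [0.666, 0.746, -0.001, 0.001]
ft_force: [1.0, 0.3, -0.8]
gripper_width: 0.085
grasp_force: 0.0
```

```bash
cat >> h.py <<'E'
HB=np.array([.590,.0637,.114]);HY=10.
def hood(deg,up=0):
    "tool pose, upright, grasping the bar with the hood at deg"
    d=R.from_euler("y",deg,degrees=True).apply([-.14,0,.043])-[-.14,0,.043]
    return HB+R.from_euler("z",HY,degrees=True).apply(d)+[0,0,up-.019],R.from_euler("ZX",[HY+90,180],degrees=True)
E
python3 - <<'E'
from h import *
cams.camera("wrist");s=status.state();n=now();print(s["tcp_pos"],s["qpos"],n[1].as_euler("ZYX",degrees=True));print(rel(n,hood(0,.06)),rel(n,hood(0,0)))
E
```

```text
[0.58644047 0.06165086 0.22887845] [-0.09271392  0.45815922  1.29582481 -0.0024728   1.3862581  -0.21309032] [9.69229013e+01 1.52517135e-01 1.79953863e+02]
[0.007, 0.015, 0.296, 0.0, 0.001, -0.017] [0.008, 0.015, 0.536, 0.0, 0.001, -0.017]
```

Emit:
send_rows(
  steps=[
    [0.004, 0.01, 0.08, 0, 0, -0.017, 1],
    [0.008, 0.015, 0.22, 0, 0, -0.017, 1],
    [0.008, 0.015, 0.37, 0, 0, -0.017, 1],
    [0.008, 0.015, 0.48, 0, 0, -0.017, 1],
    [0.008, 0.015, 0.536, 0, 0, -0.017, 1],
  ],
  grip_force=25,
)

```text
time_s: 13.65
tcp_pos: [0.5892, 0.0642, 0.0924]
orientation: [0.649, 0.761, -0.002, -0.0]
ft_force: [0.2, 1.0, 1.0]
gripper_width: 0.0852
grasp_force: 0.0
```

Emit:
send_rows(
  steps=[
    [0, 0, 0, 0, 0, 0, 0.6],
    [0, 0, 0, 0, 0, 0, 0.2],
    [0, 0, 0, 0, 0, 0, 0],
    [0, 0, 0, 0, 0, 0, 0],
    [0, 0, 0, 0, 0, 0, 0],
  ],
)

```text
time_s: 14.15
tcp_pos: [0.5904, 0.0654, 0.0953]
orientation: [0.647, 0.762, -0.0, 0.001]
ft_force: [-12.3, -2.4, 4.5]
gripper_width: 0.0119
grasp_force: 7.4
```

Emit:
send_rows(
  steps=[
    [0, 0, 0, 0, 0, 0, 0],
    [0, 0, 0, 0, 0, 0, 0],
    [0, 0, 0, 0, 0, 0, 0],
    [0, 0, 0, 0, 0, 0, 0],
    [0, 0, 0, 0, 0, 0, 0],
  ],
)

```text
time_s: 14.65
tcp_pos: [0.5896, 0.0653, 0.0953]
orientation: [0.647, 0.762, -0.001, 0.001]
ft_force: [-6.1, -0.7, 6.4]
gripper_width: 0.0102
grasp_force: 24.4
```

```bash
python3 - <<'E'
from h import *
n=now();s=status.state();print(n[0],hood(0)[0],s["gripper_width"],s["grasp_force"],s["ft_force"])
for a in(5,10,15,20,25,30,35):
    d=hood(a)[0]-hood(0)[0];print(a,rel(hood(0),(hood(0)[0]+d,hood(0)[1]))[:3])
E
```

```text
[0.58958478 0.06526929 0.09530581] [0.59   0.0637 0.095 ] 0.010158974832527201 24.373401403427124 [-6.08326384 -0.70950178  6.44818526]
5 [0.0, 0.017, -0.048]
10 [0.0, 0.038, -0.095]
15 [0.0, 0.064, -0.139]
20 [0.0, 0.093, -0.181]
25 [0.0, 0.125, -0.221]
30 [-0.0, 0.161, -0.257]
35 [0.0, 0.2, -0.29]
```

Bar gripped (10 mm, 24 N). Raise along the arc.

Emit:
send_rows(
  steps=[
    [0, 0.006, -0.02, 0, 0, 0, 0],
    [0, 0.017, -0.048, 0, 0, 0, 0],
    [0, 0.034, -0.086, 0, 0, 0, 0],
    [0, 0.053, -0.121, 0, 0, 0, 0],
    [0, 0.064, -0.139, 0, 0, 0, 0],
  ],
)

```text
time_s: 15.15
tcp_pos: [0.6044, 0.0685, 0.1301]
orientation: [0.647, 0.762, -0.002, -0.001]
ft_force: [-14.5, -0.6, 4.2]
gripper_width: 0.0101
grasp_force: 24.8
```

Emit:
send_rows(
  steps=[
    [0, 0.017, -0.026, 0, 0, 0, 0],
    [0, 0.041, -0.058, 0, 0, 0, 0],
    [0, 0.068, -0.09, 0, 0, 0, 0],
    [0, 0.09, -0.111, 0, 0, 0, 0],
    [0, 0.097, -0.118, 0, 0, 0, 0],
  ],
)

```text
time_s: 15.65
tcp_pos: [0.6286, 0.0733, 0.1611]
orientation: [0.647, 0.763, -0.001, -0.001]
ft_force: [-18.0, 2.7, 13.0]
gripper_width: 0.0103
grasp_force: 25.1
```

```bash
python3 - <<'E'
from h import *
a=cams.camera("scene");b=cams.camera("top");s=status.state();print(s["tcp_pos"],hood(35)[0],hood(30)[0],s["gripper_width"],s["grasp_force"],s["ft_force"])
A=cv2.resize(a[110:330,150:430],(460,361),interpolation=3);B=cv2.resize(b[110:310,200:420],(340,309));B=cv2.copyMakeBorder(B,0,52,0,0,0)
cv2.imwrite("pics/v6.png",np.hstack([A,B])[:,:,::-1])
T=cal("top");Rt=R.from_euler("z",TY,degrees=True)
k=cv2.connectedComponentsWithStats(mask(b,(5,130,70),(18,255,255),(232,205,316,272)))
for c,q in zip(k[3][1:],k[2][1:]):
    if q[4]>3:print(np.round(c,1),q[4],np.round(Rt.inv().apply(plane(T,c,.02)-TC),3))
E
```

```text
[0.62847114 0.07324949 0.16092299] [0.63922315 0.07237937 0.16752424] [0.62964486 0.07069046 0.15923909] 0.010314353814259174 25.209107995033264 [-16.61888401   2.11658023  13.46557944]
[282.3 240.8] 42 [-0.01  -0.021  0.02 ]
[291.  242.2] 33 [-0.019 -0.044  0.02 ]
[267.8 246.4] 35 [-0.018  0.022  0.02 ]
[261.2 252.4] 19 [-0.03   0.043  0.02 ]
[283.6 254.5] 41 [-0.048 -0.017  0.02 ]
[274.6 258.8] 35 [-0.055  0.01   0.02 ]
```

View pics/v6.png

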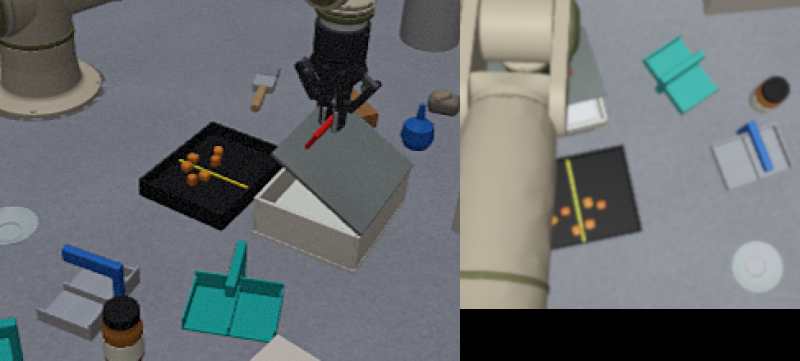

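The left half shows the hood raised, held at about (328,125). The shaker stands at (90,280) and the chips are in place. By TCP displacement the hood is at 30°, which is what I commanded, so I'll add 5° with a little radial relief.

Emit:
send_rows(
  steps=[
    [0, 0.01, -0.01, 0, 0, 0, 0],
    [0, 0.02, -0.02, 0, 0, 0, 0],
    [0, 0.03, -0.03, 0, 0, 0, 0],
    [0, 0.036, -0.036, 0, 0, 0, 0],
    [0, 0.036, -0.036, 0, 0, 0, 0],
  ],
)

```text
time_s: 16.25
tcp_pos: [0.638, 0.0751, 0.1691]
orientation: [0.647, 0.763, -0.0, -0.0]
ft_force: [-9.6, 4.7, 5.3]
gripper_width: 0.0102
grasp_force: 24.7
```

```bash
python3 - <<'E'
from h import *
a=cams.camera("scene");s=status.state();print(s["tcp_pos"],hood(35)[0],s["gripper_width"],s["grasp_force"],s["ft_force"])
S=cal("scene");Rz=R.from_euler("z",HY,degrees=True)
H=HB+Rz.apply([.14,0,-.043]);print("hinge",H)
# bar right end (-y) and lid corner (-y free edge): predicted pixels by angle
for d in(0,30,32,35,38):
    Q=R.from_euler("y",d,degrees=True)
    print(d,[np.round(proj(S,H+Rz.apply(Q.apply(p))),1).tolist() for p in([-.17,-.1,.004],[-.17,.1,.004],[-.14,-.05,.043],[-.14,.05,.043])])
x0,y0,x1,y1=290,150,430,280
m=mask(a,(0,150,60),(8,255,255),(300,150,400,230));c=np.argwhere(m)[:,::-1];print("red ext",c[c[:,0].argmin()],c[c[:,0].argmax()])
v=cv2.resize(a[150:270,290:430],(700,600),interpolation=3);cv2.imwrite("pics/v7.png",v[:,:,::-1])
E
```

```text
[0.63792466 0.07504092 0.16910958] [0.63922315 0.07237937 0.16752424] 0.009849474222839008 24.70506727695465 [-8.69170828  5.04051476  6.43775623]
hinge [0.72787309 0.08801074 0.071     ]
0 [[302.6, 228.0], [341.6, 190.6], [324.5, 209.2], [343.9, 190.5]]
30 [[313.0, 202.8], [352.7, 166.4], [341.3, 192.4], [360.6, 173.8]]
32 [[314.3, 201.5], [354.0, 165.1], [342.8, 191.7], [362.1, 173.1]]
35 [[316.3, 199.6], [356.0, 163.2], [345.3, 190.8], [364.5, 172.2]]
38 [[318.6, 197.8], [358.2, 161.4], [347.8, 190.0], [367.0, 171.3]]
red ext [339 195] [356 179]
```

View pics/v7.png

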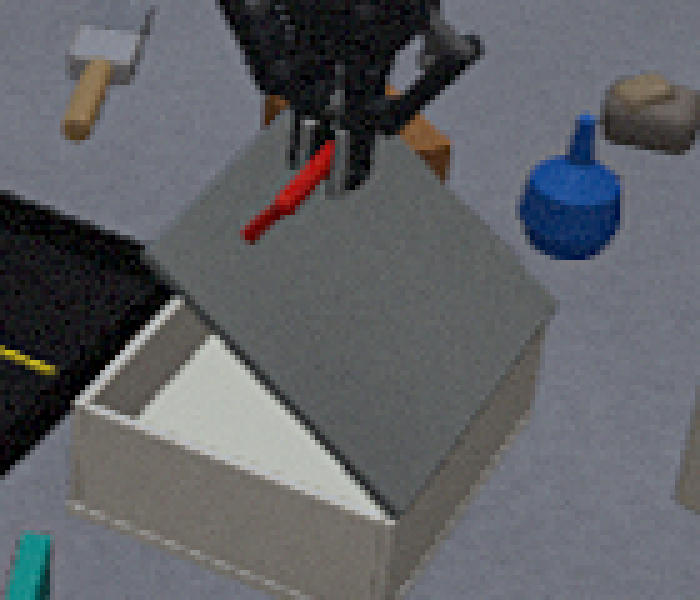

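The lid corner at crop (143,250), i.e. pixel (318.6,200), gives about 35° once the shut-corner offset is taken off. The TCP displacement gives 34.6 to 35.8°. I'll dwell once to settle, then hand in.

Emit:
send_rows(
  steps=[
    [0, 0, 0, 0, 0, 0, 0],
    [0, 0, 0, 0, 0, 0, 0],
    [0, 0, 0, 0, 0, 0, 0],
    [0, 0, 0, 0, 0, 0, 0],
    [0, 0, 0, 0, 0, 0, 0],
  ],
)

```text
time_s: 16.8
tcp_pos: [0.6379, 0.075, 0.1691]
orientation: [0.647, 0.763, -0.0, -0.0]
ft_force: [-8.5, 4.7, 6.3]
gripper_width: 0.01
grasp_force: 24.7
```

```bash
python3 -c "
from rig import status,finish_job
s=status.state();print(s['time_s'],s['tcp_pos'],s['grasp_force'],s['joint_velocities'].round(4));print(finish_job())"
```

```text
16.8 [0.63785507 0.07501706 0.16905796] 24.69411849975586 [-0.0001  0.0012 -0.0017  0.0006  0.0014  0.0005]
the job is handed in; nothing more can be done
None
```

I handed the job in at 16.8 s, and no verdict came back: all six chips are in the tray, three on each side of the line and unstacked; the shaker is upright on the bench and released; and the hood is held at about 35°.

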